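# Stroke the port covers shut along a pressure-tap bar

## Robot

A 6-joint arm with a two-finger parallel gripper is mounted at the origin on the work surface. World frame = base frame: x ahead of the robot, y to its left, z up, the work surface at z = 0. Lengths are in m, angles in rad, forces in N, time in s.
With the tool pointing down it reaches from about 0.375 to 0.9 m from the base axis. Payload 3.1 kg.
Tool frame: the origin (TCP) lies between the finger pads, 19 mm behind the fingertips; this is the grasp point; z points along the fingers, y is the line along which they close (so a half turn about z gives the same grasp; the last joint's range is limited). The gripper opens to 85 mm and grips with 20 to 120 N. Pads are 22 mm wide; open, the fingers measure 114 mm over their backs; the gripper's body (76 mm by 85 mm) begins 54 mm behind the grasp point. The pads swing forward as they close: fully open they stand 13 mm farther back than shut.
Start: joints at [-1.524, 0.527, 1.433, -0, 1.181, -0.178], TCP at [0.14, -0.609, 0.25] pointing down, gripper open.
Joint ranges: [-3.08, 3.08], [-0.75, 2.2], [0.22, 2.44], [-1.43, 4.57], [0, 2.65], [-2.85, 2.85]. Speed limits (rad/s): [2.79, 2.79, 3.14, 3.14, 3.14, 3.14].

## Interface

Orientations are given as a unit quaternion [x, y, z, w].
In Python, from station import manip gives the robot as it stands.
- The arm moves only by the tool servo_tool, never from a script. Its argument "commands" is one flat list of numbers, 7 for each row, row after row: the shift along the tool's x, y, z each as a share of 500 mm, from -1 to 1, then the turn, a rotation vector about the tool's x, y, z each as a share of 360 degrees, from -1 to 1, then the opening, from -1 (shut) to 1 (fully open). In form: [dx, dy, dz, rx, ry, rz, claw, dx, dy, dz, rx, ry, rz, claw, ...]. A call has 1 to 12 rows; each row shifts and turns the commanded pose from where the row before left it, along the tool's axes as they then stand; what a row does not reach is not made up. A row lasts 1/12 s, in which the tool goes at most 41.7 mm and 7.16 degrees, less where a joint would pass 70% of its speed; a pose out of reach is approached as far as the arm can. A call with a number of a shift or a turn outside -1 to 1 is refused whole. A call with a gripper value outside its range is refused whole. The fingers move at their own pace and stop on an object; "force" is the grip in N (left out, the last holds). Time passes only in rows, so rows that do not move let the fingers close. It gives the time, the measured TCP pose, the force, the opening and the grip force at its end, in the units of the state.
- manip.sense(): the state, without advancing time (a new reading comes with each control period).
- manip.snapshot(name): name is "scene" or "top"; returns a dict with "img" (384x512x3 uint8, red, green, blue), "mtx" (3x3 intrinsics, pixels), "world_to_cam" (4x4, takes a point from world to camera coordinates). Camera axes: x right, y up, looking along -z (the intrinsics and any distortion apply to the point x, -y, -z); pixel columns grow to the right and rows downward; lengths in m; the calibration is good to about 2 mm. A picture is of the moment at which its call begins. There is no depth.
- manip.sign_off(): hands the job in; it is judged then, once.
Trained networks look in a picture, given as the dict that the camera call returned (one of the last four; its "shot" number tells which), for a name from the list of things; names that differ only in an ending like _2 or _b are one class to them, and where a whole thing is asked for, a point or a joint stands for the part that bears it (a point fixed in the world has none). Each returns a list of dicts, best first, with "conf" (0 to 1); they miss things now and then, are a little off and sometimes report something else, mostly with a low value. They report only what shows in the picture. A call takes as long as a camera call.
- manip.look_for(picture, query): "box" ([left, top, width, height] in pixels, round what is visible of it).
- manip.silhouettes(picture, query): "pixels" (384x512 bool, what is visible of it) and "box" ([left, top, width, height] in pixels, round what is visible of it).
The state is a dict: "t": time; "q": joint angles; "qd": joint speeds; "tau": joint torques, N m; "tcp_pos": TCP position; "tool_rot": TCP orientation; "force": force on the tool from outside, world axes, zero at the start; "ft_torque": the same for the moment, N m; "finger_gap": opening from 0.0 (shut) to 1.0 (fully open); "gripper_force": force on a finger pad.
Only numpy, scipy, OpenCV 4.12 (cv2) and the standard library are available. Lean on these libraries where they do the work, as an engineer would, in place of code of your own. Each camera call takes 0.05 s, during which the arm holds its last target. There are 200 camera calls.

## Task

Shut the four hinged port covers on the aluminium bar by running closed fingertips lightly along the row in one continuous pass, starting at the hinge side of the first cover so that each cover folds down flat in turn, and staying low over the row until the last one is shut. Do not grip or lift anything, do not open a cover further, do not shift the bar, and leave the other things around it alone; finish with the hand clear.

Things in the scene. Friction and masses are not known exactly. Their poses are not given: they have to be found in the camera images.
- bar: slotted aluminium bar with black end caps, 300 x 40 x 40 mm, about 1.8 kg, loose on the bench at any yaw; four hinged dark steel flaps (cover1 to cover4) in a row along its top, 48 mm apart. Origin: centre of its underside; +x along its length from cover1 to cover4 (each flap's hinge to its free end), z up. Bar top at 40 mm, a shut flap's upper face at 44 mm
- cover1 (a joint): dark steel flap 1 of the row, 39 long x 30 wide x 4 mm; value = opening angle, 0 = shut flat on the bar, starts 0.5 to 1.0, stop 1.5. Hinge line across the bar at bar x = -96 mm, z = 40 mm; the flap extends from it towards bar +x. Stays where left (slight friction, under 0.5 N at its free end shuts it); pushed towards +x from the hinge side it folds shut, the other way it opens
- cover2 (a joint): dark steel flap 2 of the row, 39 long x 30 wide x 4 mm; value = opening angle, 0 = shut flat on the bar, starts 0.5 to 1.0, stop 1.5. Hinge line across the bar at bar x = -48 mm, z = 40 mm; the flap extends from it towards bar +x. Stays where left (slight friction, under 0.5 N at its free end shuts it); pushed towards +x from the hinge side it folds shut, the other way it opens
- cover3 (a joint): dark steel flap 3 of the row, 39 long x 30 wide x 4 mm; value = opening angle, 0 = shut flat on the bar, starts 0.5 to 1.0, stop 1.5. Hinge line across the bar at bar x = 0 mm, z = 40 mm; the flap extends from it towards bar +x. Stays where left (slight friction, under 0.5 N at its free end shuts it); pushed towards +x from the hinge side it folds shut, the other way it opens
- cover4 (a joint): dark steel flap 4 of the row, 39 long x 30 wide x 4 mm; value = opening angle, 0 = shut flat on the bar, starts 0.5 to 1.0, stop 1.5. Hinge line across the bar at bar x = 48 mm, z = 40 mm; the flap extends from it towards bar +x. Stays where left (slight friction, under 0.5 N at its free end shuts it); pushed towards +x from the hinge side it folds shut, the other way it opens
- coupling: loose stepped brass pipe coupling standing upright, 36 mm diameter at most, 46 mm tall; origin at the centre of its underside; not part of the job
- gauge_head: loose round blue gauge head, 52 mm diameter, 56 mm tall; origin at the centre of its underside; not part of the job
- wrench: loose open-ended wrench lying flat, 150 mm long along its x; origin near the middle of its underside; not part of the job
- gusset: loose flat aluminium joining plate, 90 x 50 x 5 mm with bolt heads to 9 mm; origin at the centre of its underside; not part of the job

How it is judged:
By the outcome, as a careful person would: the job done as asked, in the order asked, and still so for the second after the job is handed in, with the robot touching nothing.
It also fails if it takes over 38 s, if anything falls off the work surface, if the arm or the gripper's body presses on something with over 40 N, if the wrist force passes 120 N, or if a joint passes its speed limit or range.

## Working session

There is one attempt and no reset: what is moved stays moved. The work goes in short steps, Python scripts to look and compute and a tool call to move; the robot and the scene stay as the last step left them, time stands still between calls to the robot, and variables do not carry over. Pictures are saved under pics/ and viewed, at most 10 in all, crops included, and the job is handed in when it is done.

Besides the shell and the picture viewer there is one more tool, called by a JSON object that holds its "op" and its "data", one argument or row to a line. servo_tool: Moves the arm, as the interface text tells. Its arguments: {"type":"object","properties":{"commands":{"type":"array"},"force":{"type":"number"}},"required":["commands"]}

```bash
mkdir -p pics
python3 - <<'E'
from station import manip
import cv2,numpy as np,pickle
S={}
for n in("scene","top"):
    s=manip.snapshot(n);S[n]=s
    cv2.imwrite(f"pics/{n}0.png",s["img"][...,::-1])
    for q in("bar","cover1","coupling","gauge_head","wrench","gusset"):
        print(n,q,[(np.round(d["box"]).tolist(),round(d["conf"],2)) for d in manip.look_for(s,q)][:5])
    print(s["mtx"],s["world_to_cam"],[k for k in s])
pickle.dump(S,open("s0.pkl","wb"))
st=manip.sense();print(st["t"],st["tcp_pos"],st["tool_rot"],st["finger_gap"])
E
```

```text
scene bar [([172.0, 171.0, 140.0, 80.0], 0.71)]
scene cover1 [([231.0, 186.0, 18.0, 10.0], 0.6), ([216.0, 180.0, 15.0, 14.0], 0.54), ([252.0, 198.0, 22.0, 14.0], 0.45)]
scene coupling [([283.0, 175.0, 16.0, 21.0], 0.59)]
scene gauge_head [([225.0, 152.0, 19.0, 30.0], 0.68)]
scene wrench [([205.0, 246.0, 71.0, 60.0], 0.93)]
scene gusset [([142.0, 211.0, 46.0, 31.0], 0.81)]
[[355.32920593   0.         256.60278071]
 [  0.         355.32920593 191.50427355]
 [  0.           0.           1.        ]] [[ 0.54349125  0.83938478 -0.0071029  -0.3461457 ]
 [-0.45886975  0.3041767   0.8348144   0.19666298]
 [ 0.70289104 -0.45045502  0.55048566 -1.07044371]
 [ 0.          0.          0.          1.        ]] ['img', 'mtx', 'world_to_cam', 'shot']
top bar [([235.0, 133.0, 82.0, 157.0], 0.67)]
top cover1 [([252.0, 166.0, 20.0, 21.0], 0.84), ([263.0, 191.0, 20.0, 24.0], 0.82), ([287.0, 241.0, 16.0, 23.0], 0.71), ([272.0, 215.0, 19.0, 25.0], 0.57)]
top coupling [([197.0, 199.0, 17.0, 15.0], 0.74)]
top gauge_head [([222.0, 263.0, 26.0, 36.0], 0.78)]
top wrench [([299.0, 107.0, 27.0, 74.0], 0.66)]
top gusset [([323.0, 207.0, 41.0, 52.0], 0.82)]
[[395.92640408   0.         253.78349135]
 [  0.         395.92640408 189.53012087]
 [  0.           0.           1.        ]] [[ 0.01392916 -0.99983164 -0.01194477  0.04638802]
 [ 0.98952853  0.0120673   0.14383211 -0.57557551]
 [-0.14366375 -0.01382316  0.98953001 -0.6751462 ]
 [ 0.          0.          0.          1.        ]] ['img', 'mtx', 'world_to_cam', 'shot']
0.7 [ 0.13997121 -0.60914368  0.25007218] [9.93634712e-01 1.12650149e-01 3.89683016e-07 6.22896744e-05] 0.9983179248833003
```

Run:
```python
import cv2
a=cv2.imread("pics/scene0.png")[140:320,120:340];b=cv2.imread("pics/top0.png")[100:310,170:390]
cv2.imwrite("pics/sc.png",cv2.resize(a,None,fx=3.6,fy=3.3333,interpolation=2)) 
cv2.imwrite("pics/tc.png",cv2.resize(b,None,fx=2.8,fy=2.8,interpolation=2))
```

```text
(no output)
```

View pics/sc.png

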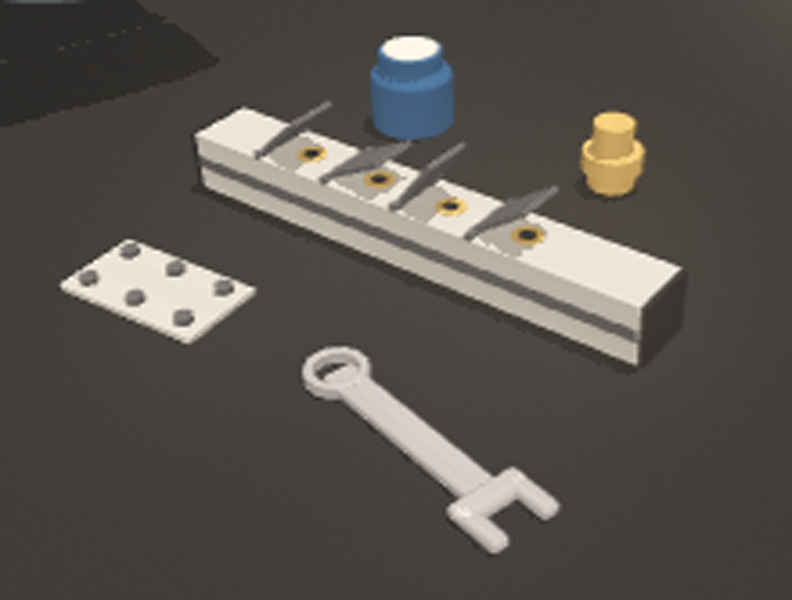

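View pics/tc.png

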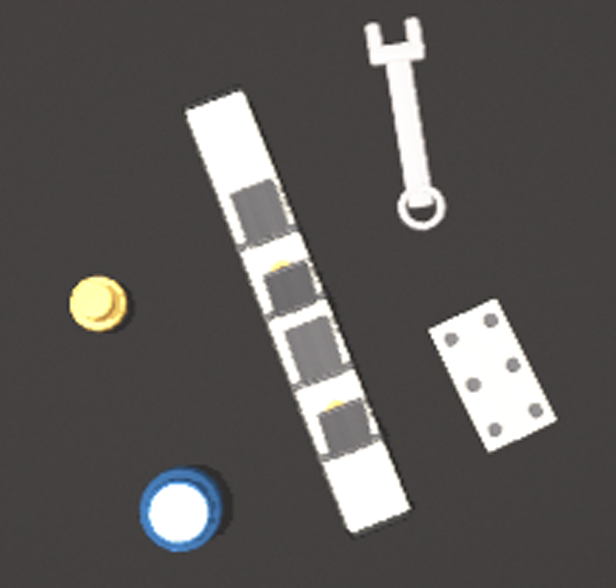

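The scene view shows cover1 nearest the robot (crop 258,155) and the row running away to cover4, with the flaps opening away from the robot. The top view puts the bar from crop (380,520) to (215,100). I'll triangulate the bar corners and fit its pose.

```bash
cat > h.py <<'E'
import numpy as np,pickle
S=pickle.load(open("s0.pkl","rb"))
def proj(n,P):
    s=S[n];c=np.c_[P,np.ones(len(P))]@s["world_to_cam"].T
    p=np.c_[c[:,0],-c[:,1],-c[:,2]]@s["mtx"].T
    return p[:,:2]/p[:,2:]
E
python3 - <<'E'
from h import *
from scipy.optimize import least_squares as LS
# near-right, near-left, far-left, far-right top corners (left=+y)
sc=np.array([[197,137],[245,108],[683,268],[638,308]])/[3.6,3.33333]+[120,140]
tp=np.array([[410,508],[352,532],[187,110],[243,92]])/2.8+[170,100]
T=[]
for a,b in zip(sc,tp):
    r=LS(lambda P:np.r_[proj("scene",P[None])[0]-a,proj("top",P[None])[0]-b],[.5,0,.04]);T.append(r.x);print(r.x.round(4),r.fun.round(1))
T=np.array(T);print("len",np.linalg.norm(T[2]-T[1]),np.linalg.norm(T[3]-T[0]),"w",np.linalg.norm(T[1]-T[0]))
L=lambda v,l:np.c_[v[0]+l[:,0]*np.cos(v[2])-l[:,1]*np.sin(v[2]),v[1]+l[:,0]*np.sin(v[2])+l[:,1]*np.cos(v[2]),l[:,2]]
C=np.array([[-.15,-.02,.04],[-.15,.02,.04],[.15,.02,.04],[.15,-.02,.04]])
r=LS(lambda v:np.r_[(proj("scene",L(v,C))-sc).ravel(),(proj("top",L(v,C))-tp).ravel()],[.55,0,.3]);print("pose",r.x,np.abs(r.fun).max());v=r.x
np.save("bar.npy",v)
# hinge check & flap angles: free-edge corners in scene (tip of upper right of each flap)
tips=np.array([[330,103],[409,144],[465,146],[557,188]])/[3.6,3.33333]+[120,140]
for i in range(4):
    hx=-.096+.048*i
    print(i,"hinge px top crop",((proj("top",L(v,np.array([[hx,.015,.04],[hx,-.015,.04]])))-[170,100])*2.8).round().tolist())
    f=lambda a:(proj("scene",L(v,np.array([[hx+.039*np.cos(a[0]),.015,.04+.039*np.sin(a[0])]])))[0]-tips[i])
    q=LS(f,[.7]);print(" angle",q.x,q.fun.round(1))
for n,a,b,z in(("coupling",(612,125),(98,297),.046),("gauge",(410,48),(180,510),.056)):
    a=np.array(a)/[3.6,3.33333]+[120,140];b=np.array(b)/2.8+[170,100]
    r=LS(lambda P:np.r_[proj("scene",P[None])[0]-a,proj("top",P[None])[0]-b],[.5,0,.04]);print(n,r.x.round(3),"in bar",(np.array([[np.cos(v[2]),np.sin(v[2])],[-np.sin(v[2]),np.cos(v[2])]])@(r.x[:2]-v[:2])).round(3))
E
```

```text
[ 0.4139 -0.0576  0.0387] [-0.5 -0.  -0.4 -0.2]
[ 0.3988 -0.0212  0.0402] [-0.5 -0.  -0.4 -0.2]
[0.6695 0.0878 0.0401] [-0.7  0.1 -0.6 -0.4]
[0.6822 0.0507 0.0392] [-0.5  0.1 -0.4 -0.3]
len 0.2918021627276926 0.2893774274777257 w 0.03948195965977406
pose [0.54073395 0.01476234 0.37662091] 3.2091443213427624
0 hinge px top crop [[328.0, 455.0], [372.0, 437.0]]
 angle [0.87163392] [-0.2  0.2]
1 hinge px top crop [[300.0, 383.0], [344.0, 366.0]]
 angle [0.58010028] [-0.  0.]
2 hinge px top crop [[273.0, 313.0], [316.0, 296.0]]
 angle [0.99148153] [-0.3  0.3]
3 hinge px top crop [[246.0, 244.0], [289.0, 227.0]]
 angle [0.72697867] [-0.6  0.4]
coupling [0.544 0.141 0.046] in bar [0.049 0.117]
gauge [0.412 0.085 0.058] in bar [-0.094  0.113]
```

{"op": "servo_tool", "data": {
  "commands": [0.061,-0.026,0,0,0,-0.01227,-1,0.061,-0.026,0,0,0,-0.01227,-1,0.061,-0.026,0,0,0,0,-1,0.061,-0.026,0,0,0,0,-1,0.061,-0.026,0,0,0,0,-1,0.061,-0.026,0,0,0,0,-1,0.061,-0.026,0,0,0,0,-1,0.061,-0.026,0,0,0,0,-1,0.061,-0.026,0,0,0,0,-1,0.061,-0.026,0,0,0,0,-1,0.061,-0.026,0,0,0,0,-1,0,0,0,0,0,0,-1],
  "force": 40
}}

```text
t: 1.7
tcp_pos: [0.4066, -0.3532, 0.2502]
tool_rot: [0.982, 0.191, 0.001, -0.001]
force: [-1.1, 0.2, -0.1]
finger_gap: 0.004
gripper_force: 0.0
```

```bash
cat > st.py <<'E'
import numpy as np
from station import manip
from scipy.spatial.transform import Rotation as R
s=manip.sense();v=np.load("bar.npy");th=.38
d=s["tcp_pos"][:2]-v[:2];c,k=np.cos(th),np.sin(th)
x=R.from_quat(s["tool_rot"]).as_matrix()
print("t",s["t"],"bar xy mm",(1e3*np.array([c*d[0]+k*d[1],-k*d[0]+c*d[1]])).round(1),"z",1e3*s["tcp_pos"][2],"yaw",np.arctan2(x[1,0],x[0,0]),"tz",x[:,2].round(4),"F",s["force"].round(2),"gap",s["finger_gap"],"q6",s["q"][5])
E
python3 st.py
```

```text
t 1.7 bar xy mm [-261.1 -291.9] z 250.16646086626793 yaw 0.3851528465657939 tz [ 0.0015  0.0024 -1.    ] F [-1.08  0.16 -0.13] gap 0.00447677405896422 q6 0.2600607924757642
```

{"op": "servo_tool", "data": {
  "commands": [0.027,-0.0584,0.018,0,0,0,-1,0.027,-0.0584,0.018,0,0,0,-1,0.027,-0.0584,0.018,0,0,0,-1,0.027,-0.0584,0.018,0,0,0,-1,0.027,-0.0584,0.018,0,0,0,-1,0.027,-0.0584,0.018,0,0,0,-1,0.027,-0.0584,0.018,0,0,0,-1,0.027,-0.0584,0.018,0,0,0,-1,0.027,-0.0584,0.018,0,0,0,-1,0.027,-0.0584,0.018,0,0,0,-1,0,0,0,0,0,0,-1,0,0,0,0,0,0,-1]
}}

```text
t: 2.7
tcp_pos: [0.4203, -0.0353, 0.1598]
tool_rot: [0.982, 0.191, -0.0, -0.0]
force: [1.2, 0.5, -0.4]
finger_gap: 0.001
gripper_force: 0.0
```

```bash
python3 st.py
```

```text
t 2.7 bar xy mm [-130.4   -1.8] z 159.78869568187108 yaw 0.38381829322334704 tz [-9.e-04  0.e+00 -1.e+00] F [ 1.17  0.54 -0.42] gap 0.0010443211542528433 q6 0.8374541232250388
```

{"op": "servo_tool", "data": {
  "commands": [0.005,-0.002,0.02,0,0,0,-1,0.005,-0.002,0.02,0,0,0,-1,0,0,0.02,0,0,0,-1,0,0,0.02,0,0,0,-1,0,0,0.02,0,0,0,-1,0,0,0.02,0,0,0,-1,0,0,0.02,0,0,0,-1,0,0,0.02,0,0,0,-1,0,0,0.01,0,0,0,-1,0,0,0.01,0,0,0,-1,0,0,0,0,0,0,-1,0,0,0,0,0,0,-1]
}}

```text
t: 3.7
tcp_pos: [0.4248, -0.0333, 0.0701]
tool_rot: [0.982, 0.188, 0.0, 0.0]
force: [0.1, 0.2, 0.2]
finger_gap: 0.002
gripper_force: 0.0
```

```bash
python3 st.py
python3 - <<'E'
from station import manip
import cv2
s=manip.snapshot("scene");cv2.imwrite("pics/s1.png",cv2.resize(s["img"][130:270,150:330,::-1],None,fx=4,fy=4,interpolation=2))
E
```

```text
t 3.7 bar xy mm [-125.5   -1.6] z 70.11562488490522 yaw 0.37920342574943644 tz [ 4.e-04 -2.e-04 -1.e+00] F [0.13 0.24 0.24] gap 0.002290497509649634 q6 0.8499545286099395
```

View pics/s1.png

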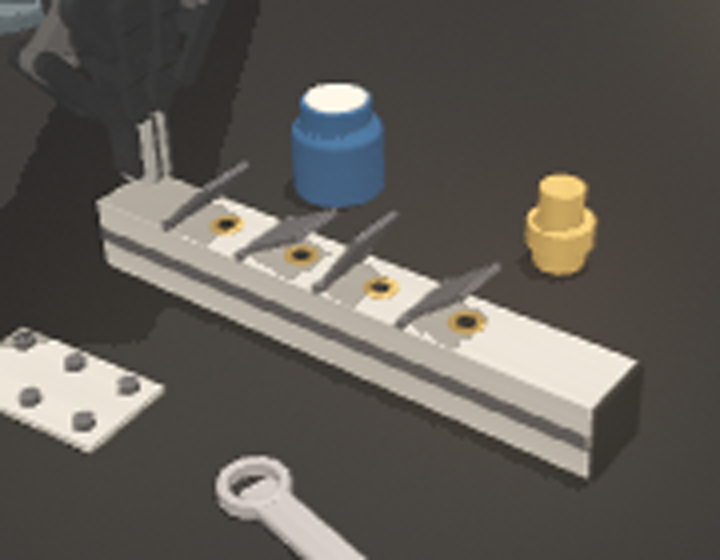

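The closed fingertips (about 150,180) are centred over the bar, on the hinge side of cover1 at (165,228). I'll touch the bar top lightly to calibrate height.

{"op": "servo_tool", "data": {
  "commands": [0,-0.001,0.006,0,0,0,-1,0,-0.001,0.006,0,0,0,-1,0,-0.001,0.004,0,0,0,-1,0,0,0.003,0,0,0,-1,0,0,0.001,0,0,0,-1,0,0,0.001,0,0,0,-1,0,0,0,0,0,0,-1,0,0,0,0,0,0,-1]
}}

```text
t: 4.42
tcp_pos: [0.424, -0.0312, 0.0595]
tool_rot: [0.982, 0.189, 0.0, 0.0]
force: [-0.1, -0.6, -0.7]
finger_gap: -0.004
gripper_force: 0.0
```

{"op": "servo_tool", "data": {
  "commands": [0,0,0.001,0,0,0,-1,0,0,0,0,0,0,-1]
}}

```text
t: 4.58
tcp_pos: [0.424, -0.0313, 0.059]
tool_rot: [0.982, 0.189, 0.0, 0.0]
force: [0.9, 0.6, 1.3]
finger_gap: -0.002
gripper_force: 0.0
```

{"op": "servo_tool", "data": {
  "commands": [0,0,0.001,0,0,0,-1,0,0,0,0,0,0,-1]
}}

```text
t: 4.75
tcp_pos: [0.424, -0.0313, 0.0588]
tool_rot: [0.982, 0.189, 0.0, 0.0]
force: [-0.1, -0.8, 3.7]
finger_gap: 0.0
gripper_force: 1.7
```

{"op": "servo_tool", "data": {
  "commands": [0,0,-0.007,0,0,0,-1,0.008,0,-0.007,0,0,0,-1,0.008,0,-0.007,0,0,0,-1,0.008,0,0,0,0,0,-1,0.008,0,0,0,0,0,-1,0.008,0,0,0,0,0,-1,0.008,0,0,0,0,0,-1]
}}

```text
t: 5.33
tcp_pos: [0.4467, -0.0222, 0.069]
tool_rot: [0.982, 0.189, 0.0, 0.0]
force: [-0.1, -0.6, -0.4]
finger_gap: 0.004
gripper_force: 0.0
```

{"op": "servo_tool", "data": {
  "commands": [0.008,0,0.001,0,0,0,-1,0.008,0,0.001,0,0,0,-1,0.008,0,0.002,0,0,0,-1,0.008,0,0.002,0,0,0,-1,0.008,0,0.002,0,0,0,-1,0.008,0,0.002,0,0,0,-1,0.008,0,0.002,0,0,0,-1,0.008,0,0.0008,0,0,0,-1,0.008,0,0,0,0,0,-1]
}}

```text
t: 6.08
tcp_pos: [0.4777, -0.0089, 0.0628]
tool_rot: [0.982, 0.189, -0.002, -0.001]
force: [-4.2, -2.3, 6.8]
finger_gap: 0.002
gripper_force: 3.3
```

```bash
python3 st.py
python3 - <<'E'
from station import manip
import cv2
s=manip.snapshot("scene");cv2.imwrite("pics/s2.png",cv2.resize(s["img"][130:270,150:330,::-1],None,fx=4,fy=4,interpolation=2))
E
```

```text
t 6.0833 bar xy mm [-67.3   1.4] z 62.81113673531535 yaw 0.3811356971769589 tz [-5.1e-03  2.0e-04 -1.0e+00] F [-4.2  -2.29  6.76] gap 0.0015246767331903769 q6 0.9389956650131123
```

View pics/s2.png

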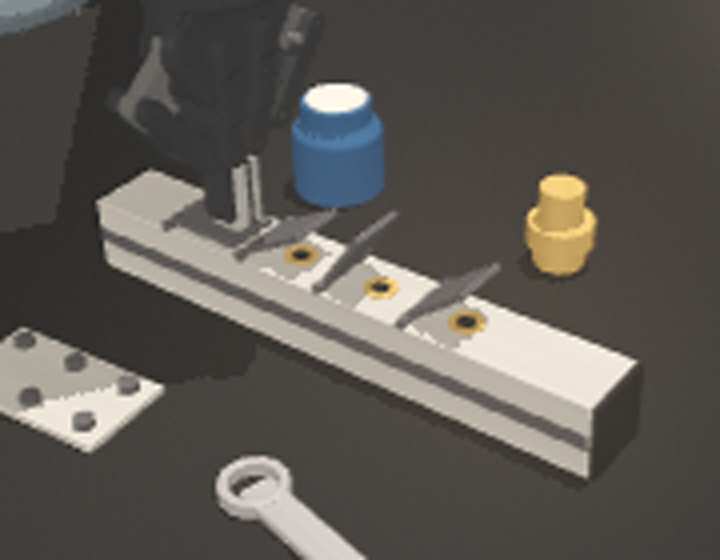

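Cover1 is flat at (215,215) and the bar hasn't moved. I'll carry on with slightly less press.

{"op": "servo_tool", "data": {
  "commands": [0.008,0,-0.004,0,0,0,-1,0.008,0,-0.005,0,0,0,-1,0.008,0,-0.004,0,0,0,-1,0.008,0,0.001,0,0,0,-1,0.008,0,0.001,0,0,0,-1,0.008,0,0.002,0,0,0,-1,0.008,0,0.002,0,0,0,-1,0.008,0,0.002,0,0,0,-1,0.008,0,0.002,0,0,0,-1,0.008,0,0.002,0,0,0,-1,0.008,0,0.0004,0,0,0,-1,0.008,0,0,0,0,0,-1]
}}

```text
t: 7.13
tcp_pos: [0.5232, 0.0089, 0.0629]
tool_rot: [0.982, 0.189, -0.002, -0.0]
force: [-2.6, -0.0, 3.7]
finger_gap: 0.002
gripper_force: 1.6
```

{"op": "servo_tool", "data": {
  "commands": [0.008,0,-0.004,0,0,0,-1,0.008,0,-0.0044,0,0,0,-1,0.008,0,-0.004,0,0,0,-1,0.008,0,0.001,0,0,0,-1,0.008,0,0.001,0,0,0,-1,0.008,0,0.002,0,0,0,-1,0.008,0,0.002,0,0,0,-1,0.008,0,0.002,0,0,0,-1,0.008,0,0.002,0,0,0,-1,0.008,0,0.002,0,0,0,-1,0.008,0,0.0004,0,0,0,-1,0.008,0,0,0,0,0,-1]
}}

```text
t: 8.13
tcp_pos: [0.5681, 0.0266, 0.0629]
tool_rot: [0.982, 0.189, -0.001, -0.0]
force: [-1.5, -1.1, 2.7]
finger_gap: -0.004
gripper_force: 1.3
```

```bash
python3 st.py
python3 - <<'E'
from station import manip
import cv2
s=manip.snapshot("scene");cv2.imwrite("pics/s3.png",cv2.resize(s["img"][130:270,150:330,::-1],None,fx=4,fy=4,interpolation=2))
E
```

```text
t 8.1333 bar xy mm [29.8  0.8] z 62.93197420859109 yaw 0.3802725973585985 tz [-2.4e-03 -1.0e-04 -1.0e+00] F [-1.54 -1.07  2.74] gap -0.004280554204535651 q6 1.0416909941203607
```

View pics/s3.png

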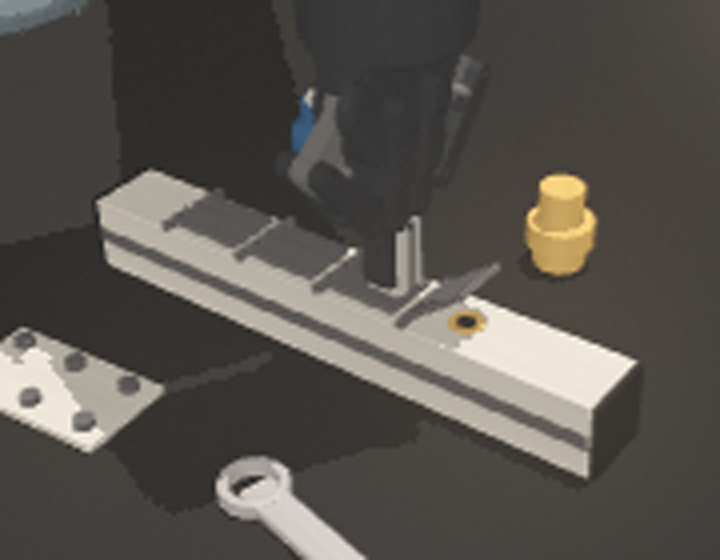

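Covers 1–3 are flat, the bar hasn't shifted, and only cover4 (about 450,295) is still open.

{"op": "servo_tool", "data": {
  "commands": [0.008,0,-0.004,0,0,0,-1,0.008,0,-0.0044,0,0,0,-1,0.008,0,-0.004,0,0,0,-1,0.008,0,0.001,0,0,0,-1,0.008,0,0.001,0,0,0,-1,0.008,0,0.002,0,0,0,-1,0.008,0,0.002,0,0,0,-1,0.008,0,0.002,0,0,0,-1,0.008,0,0.002,0,0,0,-1,0.008,0,0.002,0,0,0,-1,0.008,0,0.0004,0,0,0,-1,0.008,0,0,0,0,0,-1]
}}

```text
t: 9.18
tcp_pos: [0.6128, 0.0444, 0.063]
tool_rot: [0.982, 0.189, -0.001, -0.0]
force: [-1.4, -0.8, 2.5]
finger_gap: 0.001
gripper_force: 1.1
```

{"op": "servo_tool", "data": {
  "commands": [0.008,0,0,0,0,0,-1,0.008,0,0,0,0,0,-1,0,0,-0.01,0,0,0,-1,0,0,-0.03,0,0,0,-1,0,0,-0.05,0,0,0,-1,0,0,-0.06,0,0,0,-1,0,0,-0.06,0,0,0,-1,0,0.03,-0.06,0,0,0,-1,0,0.05,-0.04,0,0,0,-1,0,0.05,0,0,0,0,-1,0,0.05,0,0,0,0,-1,0,0.05,0,0,0,0,-1]
}}

```text
t: 10.18
tcp_pos: [0.6644, -0.0603, 0.2192]
tool_rot: [0.982, 0.189, 0.001, 0.0]
force: [0.2, 0.2, -0.1]
finger_gap: 0.0
gripper_force: 0.0
```

{"op": "servo_tool", "data": {
  "commands": [0,0.06,0,0,0,0,-1,0,0.06,0,0,0,0,-1,0,0.06,0,0,0,0,-1,0,0.06,0,0,0,0,-1,0,0.05,0,0,0,0,-1,0,0.02,0,0,0,0,-1,0,0,0,0,0,0,-1,0,0,0,0,0,0,-1]
}}

```text
t: 10.85
tcp_pos: [0.7205, -0.2027, 0.2175]
tool_rot: [0.982, 0.189, -0.0, -0.001]
force: [0.4, -0.3, -0.4]
finger_gap: -0.002
gripper_force: 0.0
```

```bash
python3 st.py
python3 - <<'E'
from station import manip
import cv2,numpy as np
s=manip.snapshot("scene");t=manip.snapshot("top")
a=cv2.resize(s["img"][130:270,150:330,::-1],(540,420),interpolation=2);b=cv2.resize(t["img"][120:300,220:330,::-1],(257,420),interpolation=2)
cv2.imwrite("pics/s4.png",np.hstack([a,b]))
E
```

```text
t 10.85 bar xy mm [  86.3 -268.7] z 217.46524407775004 yaw 0.3794810568011857 tz [-9.0e-04  1.4e-03 -1.0e+00] F [ 0.4  -0.32 -0.43] gap -0.0022553445503603682 q6 0.7675934651992301
```

View pics/s4.png

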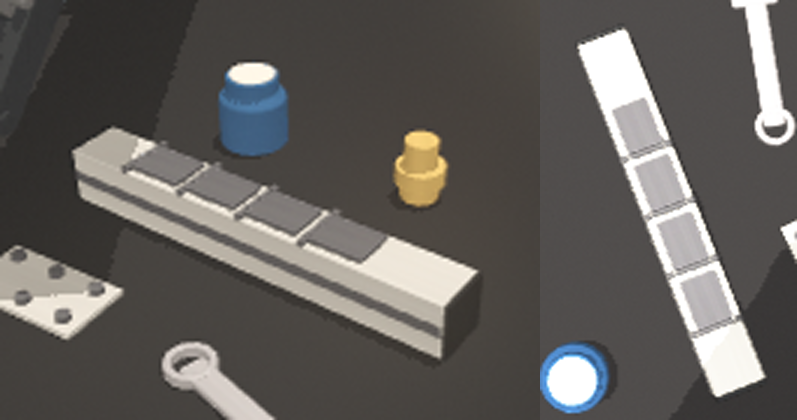

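All four covers are flat (165,165 to 345,238), the bar and the other things are where they were, and the hand is clear.

```bash
python3 -c "
from station import manip
print(manip.sign_off())"
```

```text
the job is handed in; nothing more can be done
None
```

All four covers were shut in order in one light, low pass (fingertips rose about 6 mm between covers); the last pictures show them flat, the bar and other things unmoved and the hand clear, and I signed off just after 10.85 s (limit 38 s), with no verdict returned.

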